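# Slide the speaker box down the test jig's lane

## Task

Push the speaker box down the lane of the listening-test jig until it rests against the wooden end stop in front of the microphone, then leave it there. The two metal guide rails have only just been glued, so neither the box nor the robot may touch either rail: line the box up in front of the lane first if it needs it. Only push the box with the fingers - do not lift, tip or carry it - keep off the loudspeaker on its lid, and leave the other things on the bench alone.

Things in the scene. Friction and masses are not known exactly. Their poses are not given: they have to be found in the camera images.
- jig: Test jig fixed to the bench: plywood board 460 x 260 x 12 mm. Origin: centre of its underside; x along the lane towards the end stop, y across, z up. Board top z = 12 mm; lane centre line y = 0. Bare apron x = -230 to 0; lane from x = 0 (open mouth) to 190 mm (face of the end stop, a wooden bar 14 thick, 142 wide, 28 high). Behind it, x = 217, a microphone post up to z = 106 mm.
- rail_a: Guide rail on the jig's +y side: aluminium bar 190 long (along the jig's x), 14 wide, 15 mm high, standing on the board. Origin at the centre of its underside, at x = 95, y = +64, z = 12 mm in the jig's frame. Its inner face is at y = +57 mm. Must not be touched.
- rail_b: Guide rail on the jig's -y side, the same bar, at x = 95, y = -64, z = 12 mm in the jig's frame; its inner face is at y = -57 mm (the lane is 114 mm wide, 9 mm more than the box on each side). Must not be touched.
- speaker_box: Loose speaker box: grey plastic, black lid, 100 long (x) x 96 wide (y) x 45 mm high, about 0.45 kg, upright on the apron before the lane, up to 30 mm off the centre line and 0.25 rad askew. Origin: centre of its underside; x axis roughly along the jig's x. Slides with ordinary friction; pushed slowly by two fingertips side by side, its face turns flat against them.
- driver: The loudspeaker set in the middle of the box's lid, fixed to it: steel, 56 x 56 mm plate, with a round magnet, standing 16 mm above the lid. Origin at the centre of its underside, 45 mm above the box's origin. Must not be touched.
- solder_spool: Bystander: loose spool, 54 mm diameter, 40 mm high, standing on the bench beyond the board's -y edge. Origin at the centre of its underside.
- spare_speaker: Bystander: loose loudspeaker 56 x 56 mm, 18 mm high, on the bench beyond the board's -y edge. Origin at the centre of its underside.
- parts_case: Bystander: closed flat parts case 130 x 70 x 30 mm on the bench beyond the board's end, behind the microphone. Origin at the centre of its underside.
Mind the look-alikes: they are no part of the job. What is shaped like the speaker_box but green or red is not meant.

How it is judged (in metres and radians):
On the way:
1. the box is well inside the lane, between the rails (x of speaker_box in the frame of jig above 0.03 m and y of speaker_box in the frame of jig between -0.012 and 0.012 m), for 0.1 s.
At the end, for the whole second after the job is handed in: The box stands flat and at rest on the board between the rails, its front against the end stop (within 6 mm), square to the lane (within 0.09 rad), free of both rails (x of speaker_box in the frame of jig between 0.134 and 0.145 m and y of speaker_box in the frame of jig between -0.01 and 0.01 m and z of speaker_box in the frame of jig below 0.015 m and angle between the x axis of speaker_box and the x axis of jig, either way round below 0.09 rad and angle between speaker_box's own z axis and vertical below 0.06 rad and linear speed of speaker_box below 0.01 m/s); the robot touches nothing.
It fails at once if a guide rail is touched by the box or the robot (contact force between any of rail_a, rail_b and anything else above 0.3 N).
It fails at once if the box is lifted (over 8 mm off the board) (z of speaker_box in the frame of jig above 0.02 m).
It fails at once if the box is tipped (over 0.15 rad) (angle between speaker_box's own z axis and vertical above 0.15 rad).
It fails at once if the loudspeaker on the lid is touched (contact force between driver and anything else above 0.5 N).
It fails at once if the solder spool, spare speaker or parts case is moved over 10 mm (distance of any of solder_spool, spare_speaker, parts_case from where it was at the start of the episode above 0.01 m).
It also fails if it takes over 72 s, if anything falls off the work surface, if the arm or the gripper's body presses on something with over 40 N, if the wrist force passes 120 N, or if a joint passes its speed limit or range.

## Robot

A 6-joint arm with a two-finger parallel gripper is mounted at the origin on the work surface. World frame = base frame: x ahead of the robot, y to its left, z up, the work surface at z = 0. Lengths are in mm, angles in rad, forces in N, time in s.
With the tool pointing down it reaches from about 350 to 800 mm from the base axis. Payload 7.3 kg.
Tool frame: the origin (TCP) lies between the finger pads; the fingertips stand 19 mm ahead of it and the grasp point (between the pads) is the TCP; z points along the fingers, x is the direction in which the jaws open and shut, and the axes are right-handed (so a half turn about z gives the same grasp; the last joint's range is limited). The gripper opens to 85 mm and grips with 20 to 120 N. Pads are 22 mm wide; open, the fingers measure 114 mm over their backs; the gripper's body (76 mm by 85 mm) begins 54 mm behind the grasp point. The pads swing forward as they close: fully open they stand 13 mm farther back than shut.
Start: joints at [-1.261, 0.342, 1.524, -0, 1.275, -0.146], TCP at [231.118, -471.41, 250.322] pointing down, gripper open.
Joint ranges: [-2.53, 2.53], [-0.77, 2.02], [0.04, 2.7], [-1, 4.14], [0.28, 2.66], [-3.11, 3.11]. Speed limits (rad/s): [2.57, 2.57, 3.14, 3.14, 3.14, 3.14].

## Interface

Orientations are given as a unit quaternion [w, x, y, z].
In Python, from station import bot gives the robot as it stands. The module is installed in compiled form; this text tells all that it offers. Calls block until the motion is done:
- bot.goto(position, orientation): joint-space move of the TCP to a pose.
- bot.line_to(position, feed=150, frame=None, contact_N=None): straight line of the TCP; frame=None keeps the orientation; feed is the mean speed in mm/s. With contact_N (N) it stops when the force on the tool has changed by that much, and returns True; else False.
- bot.goto_joints(angles): joint-space move.
- bot.open() and bot.close_gripper(strength=None): open the fingers fully, or close them until they stop; strength is the grip in N (None keeps the last).
- bot.wait(seconds).
- bot.solve_ik(position, orientation): joint angles nearest the present ones, or None.
- bot.snapshot(name): name is "side" or "top"; returns a dict with "frame" (384x512x3 uint8, red, green, blue), "depth" (384x512 float32, mm along the optical axis (not along the pixel's ray), 0 where there is no reading), "fx", "fy", "cx", "cy" (pixels), "origin" and "rotation" of the camera in the world. Camera axes: x right, y up, looking along -z (the intrinsics and any distortion apply to the point x, -y, -z); pixel columns grow to the right and rows downward; lengths in mm; the calibration is good to about 2 mm. A picture is of the moment at which its call begins.
A pose or a line that the arm cannot do raises bot.PlanningError and nothing moves.
- bot.close_job(): hands the job in, once; it reports no verdict.
Readings, each from a call of its own:
- bot.get_t(): time.
- bot.get_qpos(): joint angles.
- bot.get_dq(): joint speeds.
- bot.get_joint_torque(): joint torques, N m.
- bot.get_tool_pos(): TCP position.
- bot.get_tool_rot(): TCP orientation.
- bot.get_force(): force on the tool from outside, world axes, zero at the start.
- bot.get_torque(): the same for the moment, N m.
- bot.get_width(): opening from 0.0 (shut) to 1.0 (fully open).
Only numpy, scipy, OpenCV 4.12 (cv2) and the standard library are available. Lean on these libraries where they do the work, as an engineer would, in place of code of your own. Each camera call takes 0.05 s, during which the arm holds its last target.

## Working session

There is one attempt and no reset: what is moved stays moved. The work goes in short steps, each a Python script; the robot and the scene stay as the last script left them, time stands still between calls to the robot, and variables do not carry over. Pictures are saved under pics/ and viewed, and the job is handed in when it is done.

```bash
mkdir -p pics
cat > h.py <<'E'
import numpy as np, cv2
from station import bot
def snap(n,f):
    s=bot.snapshot(n); cv2.imwrite(f'pics/{f}.png',s['frame'][:,:,::-1]); np.savez(f'pics/{f}.npz',**{k:np.array(v) for k,v in s.items()}); return s
def load(f): return dict(np.load(f'pics/{f}.npz'))
def ray(s,u,v):
    d=np.array([(u-s['cx'])/s['fx'],-(v-s['cy'])/s['fy'],-1.0]); return np.array(s['origin']),np.array(s['rotation'])@d
def plane(s,u,v,z):
    o,d=ray(s,u,v); return o+d*(z-o[2])/d[2]
def pt(s,u,v):
    o,d=ray(s,u,v); return o+d*s['depth'][int(v),int(u)]
def proj(s,p):
    c=np.array(s['rotation']).T@(np.array(p)-s['origin']); return s['cx']+s['fx']*c[0]/-c[2], s['cy']-s['fy']*c[1]/-c[2]
E
python3 - <<'E'
from h import *
for n in('top','side'):
    s=snap(n,n+'0'); print(n,{k:np.round(v,3).tolist() if not np.isscalar(v) else v for k,v in s.items() if k not in('frame','depth')}, (s['depth']>0).mean())
print(bot.get_t(),bot.get_tool_rot())
E
```

```text
top {'fx': 424.4017603274141, 'fy': 424.4017603274141, 'cx': 258.1606425067411, 'cy': 195.32966975874663, 'origin': [386.528, -0.805, 1049.482], 'rotation': [0.731, 0.089, -0.084, -0.671]} 0.9961140950520834
side {'fx': 468.6318864035798, 'fy': 468.6318864035798, 'cx': 259.65037471614727, 'cy': 197.1093035292055, 'origin': [-100.244, 686.141, 848.483], 'rotation': [-0.352, -0.171, 0.401, 0.828]} 0.9960835774739584
0.1 [-4.34415955e-04  8.48582636e-01 -5.29062425e-01 -5.20061375e-04]
```

Add to h.py:
```python
from scipy.spatial.transform import Rotation as R
def RM(s): q=np.array(s['rotation']); return R.from_quat(q[[1,2,3,0]]).as_matrix()
def ray(s,u,v):
    d=np.array([(u-s['cx'])/s['fx'],-(v-s['cy'])/s['fy'],-1.0]); return np.array(s['origin']),RM(s)@d
def proj(s,p):
    c=RM(s).T@(np.array(p)-s['origin']); return s['cx']+s['fx']*c[0]/-c[2], s['cy']-s['fy']*c[1]/-c[2]
```

```text
(no output)
```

View pics/top0.png

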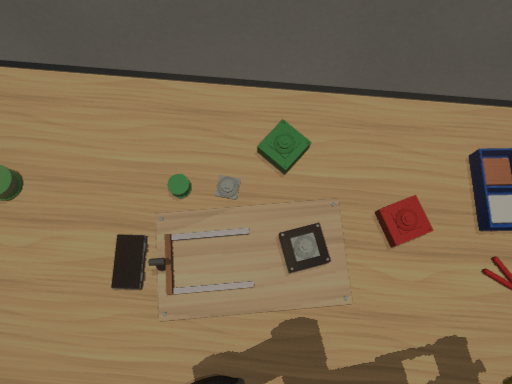

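View pics/side0.png

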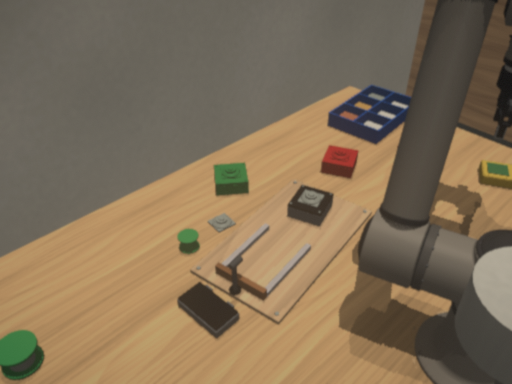

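Run:
```python
from h import *
s=load('top0'); f=s['frame']
c=cv2.resize(f[190:330,140:360],None,fx=3.6,fy=3.6,interpolation=cv2.INTER_CUBIC); cv2.imwrite('pics/c1.png',c[:,:,::-1])
b=load('side0')
c=cv2.resize(b['frame'][170:325,180:380],None,fx=3.7,fy=3.7,interpolation=cv2.INTER_CUBIC); cv2.imwrite('pics/c2.png',c[:,:,::-1])
for n,u,v in [('box lid corner',286,255),('drv',305,247),('board',265,250),('rail',210,235),('rail2',210,288),('stop',169,265),('table',120,330),('mic',158,262)]: print(n,np.round(pt(s,u,v),1))
for n,u,v in [('drv',311,198),('board',300,230),('rail',250,245),('rail2',290,268)]: print(n,np.round(pt(b,u,v),1))
```

```text
box lid corner [497.4 -58.8  55.3]
drv [ 518.  -100.4   69.8]
board [510.4  -9.5   8.4]
rail [532.4 126.2  30.7]
rail2 [408.  112.6  25.1]
stop [452.  213.2  39.3]
table [2.940e+02 3.158e+02 2.000e-01]
mic [452.  223.8 107.2]
drv [509.3 -90.3  71.4]
board [487.2 -27.2  10.7]
rail [533.  110.8  16.8]
rail2 [404.3 100.7  24.2]
```

View pics/c1.png

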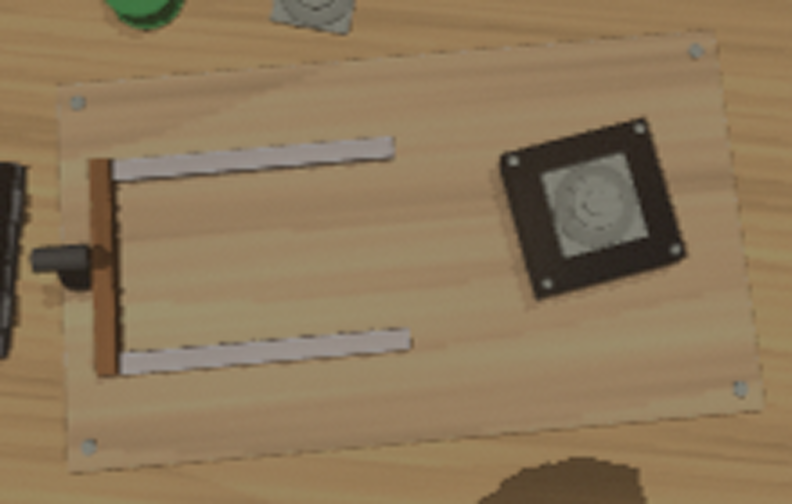

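View pics/c2.png

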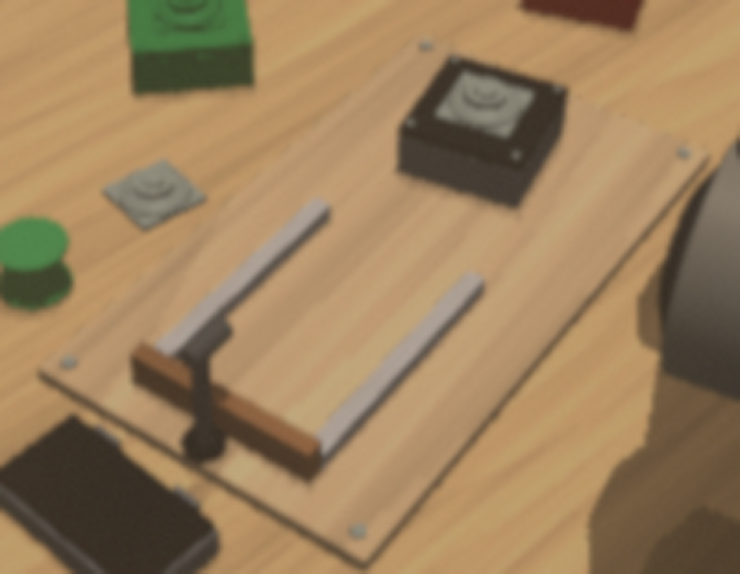

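```bash
cat >> h.py <<'E'
def rects(mask,s,z,amin,amax):
    cs,_=cv2.findContours(mask.astype(np.uint8),cv2.RETR_EXTERNAL,cv2.CHAIN_APPROX_NONE); out=[]
    for c in cs:
        a=cv2.contourArea(c)
        if amin<a<amax:
            P=np.array([plane(s,u,v,z)[:2] for u,v in c[:,0,:]],np.float32)
            out.append((c[:,0].mean(0),a,cv2.minAreaRect(P)))
    return out
def masks(s):
    hsv=cv2.cvtColor(s['frame'],cv2.COLOR_RGB2HSV)
    H,S,V=[hsv[:,:,i].astype(int) for i in range(3)]
    return (S<45)&(V>120),(V<70)
E
python3 - <<'E'
from h import *
for n in('top0','side0'):
    s=load(n); L,D=masks(s)
    print(n)
    for r in rects(L,s,27,80,2000): print(' light',r)
    for r in rects(D,s,57,300,4000): print(' dark',r)
E
```

```text
top0
 light (array([213.26347305, 287.21556886]), 374.5, ((410.59051513671875, 104.11849975585938), (13.249510765075684, 186.84596252441406), 9.887425422668457))
 light (array([305.51282051, 245.46153846]), 118.5, ((527.5166625976562, -106.96949005126953), (31.53515625, 28.945714950561523), 3.5584256649017334))
 light (array([210.  , 233.55]), 333.0, ((536.50341796875, 126.72100830078125), (13.124375343322754, 185.40792846679688), 9.912622451782227))
 light (array([500.53763441, 207.67741935]), 557.5, ((660.6484985351562, -581.5667724609375), (68.16626739501953, 58.65119934082031), 4.965341567993164))
 light (array([227.21875, 184.78125]), 83.0, ((661.6646118164062, 98.16424560546875), (27.948572158813477, 27.120384216308594), 38.23435592651367))
 dark (array([217.7706422 , 380.02752294]), 318.5, ((217.54562377929688, 70.76560974121094), (18.212499618530273, 114.98292541503906), 4.906859397888184))
 dark (array([129.17901235, 261.45679012]), 1560.0, ((452.109375, 301.86785888671875), (122.9364242553711, 71.96190643310547), 3.2457478046417236))
 dark (array([303.18128655, 245.99415205
[... 1100 characters left out ...]
95312, 662.3070678710938), (69.22989654541016, 43.84431076049805), 86.19487762451172))
 dark (array([207.74576271, 305.73728814]), 1266.0, ((432.58587646484375, 326.64178466796875), (118.7386245727539, 63.383056640625), 3.4494011402130127))
 dark (array([493.75789474, 241.48421053]), 523.5, ((103.45719909667969, -295.2540283203125), (139.2764129638672, 52.969940185546875), 70.22965240478516))
 dark (array([404.03703704, 219.12037037]), 341.0, ((301.4609680175781, -212.8017120361328), (122.72435760498047, 63.702880859375), 27.426549911499023))
 dark (array([310.02030457, 203.06091371]), 526.5, ((506.29034423828125, -83.67008209228516), (98.94823455810547, 132.030029296875), 19.6025333404541))
```

```bash
cat >> h.py <<'E'
TH=np.radians(90+10.0); JX=np.array([np.cos(TH),np.sin(TH)]); JY=np.array([-JX[1],JX[0]])
MID=np.array([473.55,115.4]); O=MID-95*JX
def w(x,y): return O+x*JX+y*JY
def tojig(p): d=np.array(p)[:2]-O; return d@JX,d@JY
def quat(a,flip=False): # tool x along jig y rotated by a (rad) in the jig frame
    t=TH+np.pi/2+a+(np.pi if flip else 0); x=np.array([np.cos(t),np.sin(t),0]); z=np.array([0,0,-1.]); y=np.cross(z,x)
    q=R.from_matrix(np.column_stack([x,y,z])).as_quat(); return q[[3,0,1,2]]
def box(s):
    L,D=masks(s); c=[r for r in rects(D,s,57,1200,2300) ]
    out=[]
    for r in c:
        p=tojig(r[2][0])
        if p[0]<190: out.append((np.round(p,1),np.round(r[2][1],1), round((r[2][2]+90-np.degrees(TH)+45)%90-45,2)))
    return out
E
python3 - <<'E'
from h import *
s=load('top0');b=load('side0')
print(box(s))
def tri(a,b):
    (o1,d1),(o2,d2)=a,b
    t=np.linalg.lstsq(np.column_stack([d1,-d2]),o2-o1,rcond=None)[0]
    p,q=o1+t[0]*d1,o2+t[1]*d2; return np.round((p+q)/2,1),round(np.linalg.norm(p-q),1)
print('magnet',tri(ray(s,305.5,245.5),ray(b,311.5,196)))
# lid corners in crop pixels (3.6 top, 3.7 side): screws
T=[(513,160),(641,127),(676,250),(547,284)]; S=[(411,122),(454,60),(559,90),(516,155)]
for i,j in zip((0,1,2,3),(0,1,2,3)): print(tri(ray(s,140+T[i][0]/3.6-.5,190+T[i][1]/3.6-.5),ray(b,180+S[j][0]/3.7-.5,170+S[j][1]/3.7-.5)))
a=np.radians(9.6)
for f in(0,1):
    p=w(-124,-8)-90*(np.cos(a)*JX+np.sin(a)*JY)
    print(p,bot.solve_ik([*p,52],quat(a,f)), bot.solve_ik([*w(30,0),52],quat(0,f)))
E
```

```text
[(array([-123.8,   -7.5]), array([ 95.5, 101.2]), np.float64(9.57))]
magnet (array([ 520.6, -103. ,   65.3]), np.float64(3.9))
(array([544. , -46.5,  60.8]), np.float64(2.8))
(array([ 574.5, -128.5,   57.2]), np.float64(0.7))
(array([ 495.4, -155.4,   58.2]), np.float64(2.1))
(array([466.9, -73.5,  60.5]), np.float64(1.1))
[ 549.64805421 -183.66888324] [-4.54709279e-01  6.59560373e-01  1.59720908e+00 -4.44089210e-16
  8.84823198e-01  2.34479884e+00] [-5.17545146e-02  5.37625247e-01  1.86176839e+00 -4.44089210e-16
  7.42199013e-01  2.91530521e+00]
[ 549.64805421 -183.66888324] [-4.54709279e-01  6.59560373e-01  1.59720908e+00 -4.44089210e-16
  8.84823198e-01 -7.96793813e-01] [-5.17545146e-02  5.37625247e-01  1.86176839e+00 -4.44089210e-16
  7.42199013e-01 -2.26287440e-01]
```

The candidates in the top view are the black-lidded box at px (305,247) on the board, the green look-alike at (284,146) and the red one at (404,220). The close crop confirms that the black-lidded grey box on the apron is the right one. Two-view lid height is about 59 mm against the expected 57. The box is at jig (-124, -7.5), turned 9.6°. I'll approach from behind it.

Run:
```python
from h import *
a=np.radians(9.6); ux=np.cos(a)*JX+np.sin(a)*JY
p=w(-124,-7.5)-92*ux
bot.goto([*p,130],quat(a,True)); print(bot.get_t(),bot.get_tool_pos())
bot.line_to([*p,50],feed=100)
print(bot.line_to([*p,14],feed=20,contact_N=3), bot.get_tool_pos(), bot.get_force(), bot.get_t())
bot.line_to([*p,bot.get_tool_pos()[2]+22],feed=60)
print(bot.get_tool_pos(),bot.get_t())
snap('side','side1'); snap('top','top1')
```

```text
1.7333 [ 549.63437565 -186.74685816  130.39273704]
True [ 549.8085115  -185.65494304   17.88259094] [-1.63393344  0.14303109  4.6856322 ] 4.1167
[ 549.90998186 -185.68400165   40.21040729] 4.65
```

View pics/side1.png

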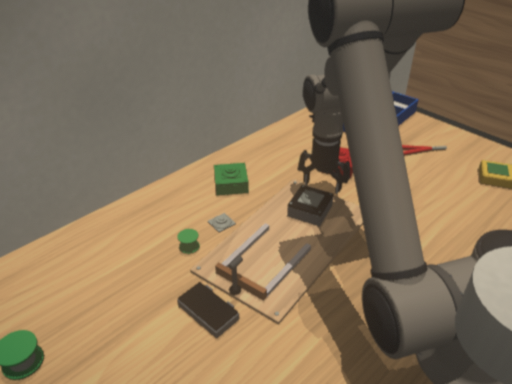

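View pics/top1.png

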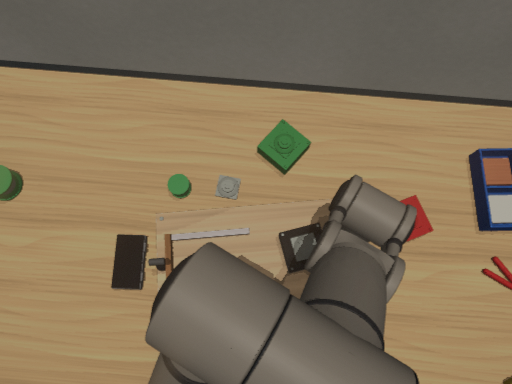

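```bash
cat >> h.py <<'E'
def tcp(x,y,a,off=61): return w(x,y)-off*(np.cos(a)*JX+np.sin(a)*JY)
E
python3 - <<'E'
from h import *
a=np.radians(9.6); x,y=-124,-7.5
bot.line_to([*tcp(x,y,a,65),41],feed=60)
x+=26*np.cos(a); y+=26*np.sin(a)
bot.line_to([*tcp(x,y,a),41],feed=30); print(bot.get_force())
n=6
for i in range(n):
    m=a*(1-(i+.5)/n); x+=43/n*np.cos(m); y+=43/n*np.sin(m); b=a*(1-(i+1)/n)
    bot.line_to([*tcp(x,y,b),41],feed=30,frame=quat(b,True))
print(x,y,bot.get_force(),tojig(bot.get_tool_pos()),bot.get_t())
bot.line_to([*tcp(x,y,0,85),41],feed=80)
snap('top','top2');snap('side','side2')
print(bot.get_t())
E
```

```text
[ 0.25964538  0.36153131 -0.63670934]
-55.5636238452058 0.43004406946171925 [-0.45054599 -0.08146225 -0.15976047] (np.float64(-116.1277699340049), np.float64(0.5931801390027093)) 8.85
9.4
```

View pics/top2.png

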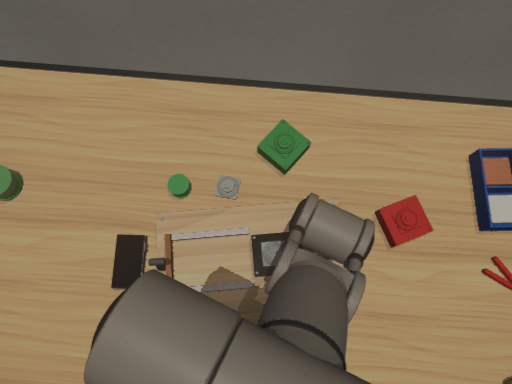

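View pics/side2.png

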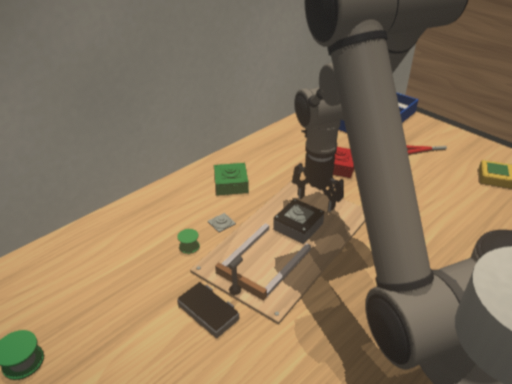

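Run:
```python
from h import *
p=bot.get_tool_pos(); bot.line_to([p[0],p[1],150],feed=150)
bot.goto_joints([-1.261,0.342,1.524,0,1.275,-0.146])
s=snap('top','top3'); snap('side','side3')
print(box(s),bot.get_t())
L,D=masks(s)
for r in rects(L,s,27,80,2000): print(np.round(r[0]),r[2])
c=cv2.resize(s['frame'][190:330,140:360],None,fx=3.6,fy=3.6,interpolation=cv2.INTER_CUBIC); cv2.imwrite('pics/c3.png',c[:,:,::-1])
```

```text
[(array([-52.1,   0.9]), array([95.9, 97.4]), np.float64(-0.11))] 12.075
[213. 287.] ((410.6062927246094, 104.12089538574219), (13.307000160217285, 186.84132385253906), 9.858625411987305)
[274. 253.] ((504.5201416015625, -33.229331970214844), (32.10515594482422, 32.30445861816406), 68.0664291381836)
[210. 234.] ((536.5419311523438, 126.72773742675781), (13.046180725097656, 185.40792846679688), 9.912622451782227)
[501. 208.] ((660.6484985351562, -581.5667724609375), (68.16626739501953, 58.65119934082031), 4.965341567993164)
[227. 185.] ((661.7849731445312, 97.35189819335938), (27.28559112548828, 26.771987915039062), 49.53837966918945)
```

View pics/c3.png

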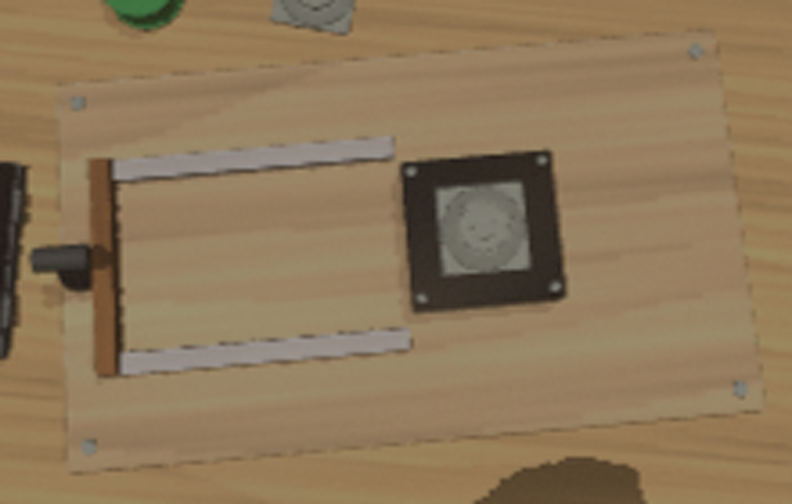

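Run:
```python
from h import *
s=load('side3'); f=s['frame'].copy(); k=5; u0,v0=230,190
c=cv2.resize(f[v0:v0+110,u0:u0+150],None,fx=k,fy=k,interpolation=cv2.INTER_CUBIC)
# side camera measured rails -> its own offset vs top: about (-1.6,-1.1) at rail_a, shift
def d(x,y,z,col):
    p=w(x,y)+np.array([-1.5,-1.1]); u,v=proj(s,[*p,z]); cv2.circle(c,(int((u-u0+.5)*k),int((v-v0+.5)*k)),3,col,-1)
for sx in(-1,1):
  for sy in(-1,1):
    d(-52+50*sx,.9+48*sy,57,(255,0,0)); d(-52+50*sx,.9+48*sy,12,(0,255,255))
for x in(0,190):
  for y in(57,71,-57,-71): d(x,y,27,(0,255,0))
cv2.imwrite('pics/c4.png',c[:,:,::-1])
```

```text
(no output)
```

View pics/c4.png

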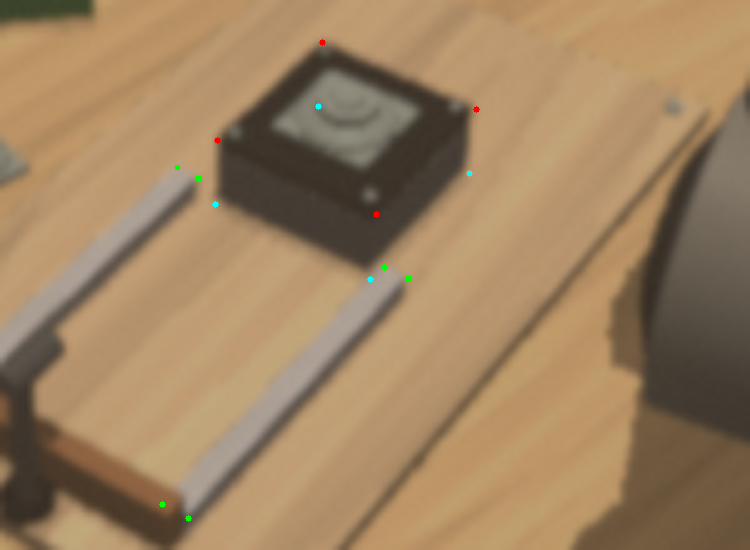

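Run:
```python
from h import *
q=quat(0,True); y=0.3
bot.goto([*tcp(-52,y,0,92),140],q)
bot.line_to([*tcp(-52,y,0,92),41],feed=120)
bot.line_to([*tcp(-52,y,0,68),41],feed=60)
bot.line_to([*tcp(10,y,0),41],feed=30); print(bot.get_force(),tojig(bot.get_tool_pos()))
snap('side','side4');snap('top','top4')
print(bot.get_t())
s=load('side4');c=cv2.resize(s['frame'][180:300,180:340],None,fx=5,fy=5,interpolation=cv2.INTER_CUBIC);cv2.imwrite('pics/c5.png',c[:,:,::-1])
```

```text
[ 0.19153845 -1.20787886 -1.00655902] (np.float64(-51.03598622131644), np.float64(0.29613052839782006))
17.85
```

View pics/c5.png

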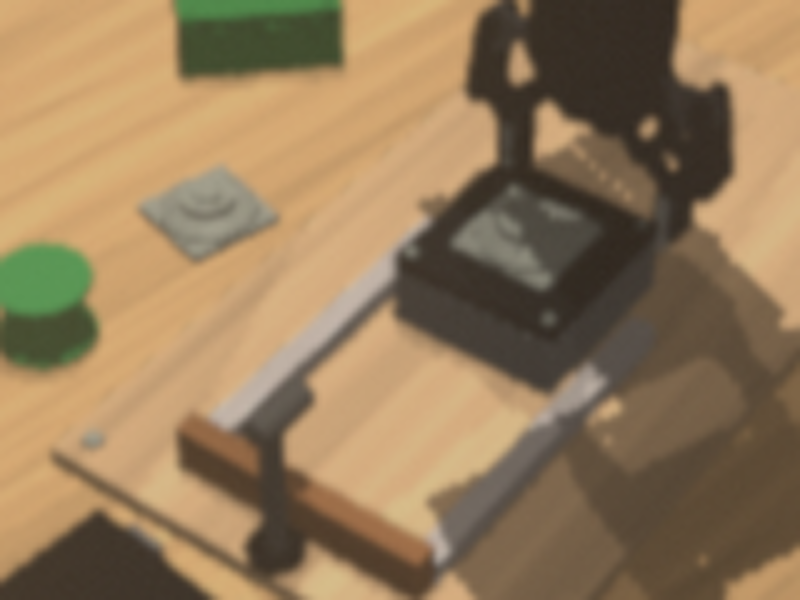

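View pics/top4.png

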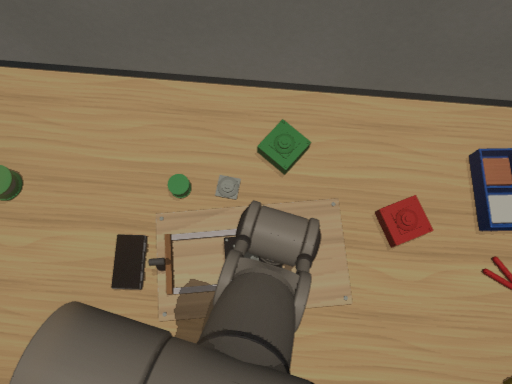

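Run:
```python
from h import *
bot.line_to([*tcp(10,.3,0,80),41],feed=80); bot.line_to([*tcp(10,.3,0,90),150],feed=150)
bot.goto_joints([-1.261,0.342,1.524,0,1.275,-0.146])
s=snap('top','top5'); print(box(s),bot.get_t())
c=cv2.resize(s['frame'][190:330,140:360],None,fx=3.6,fy=3.6,interpolation=cv2.INTER_CUBIC); cv2.imwrite('pics/c6.png',c[:,:,::-1])
```

```text
[(array([12.9,  0.9]), array([95.7, 97.9]), np.float64(0.05))] 21.0083
```

View pics/c6.png

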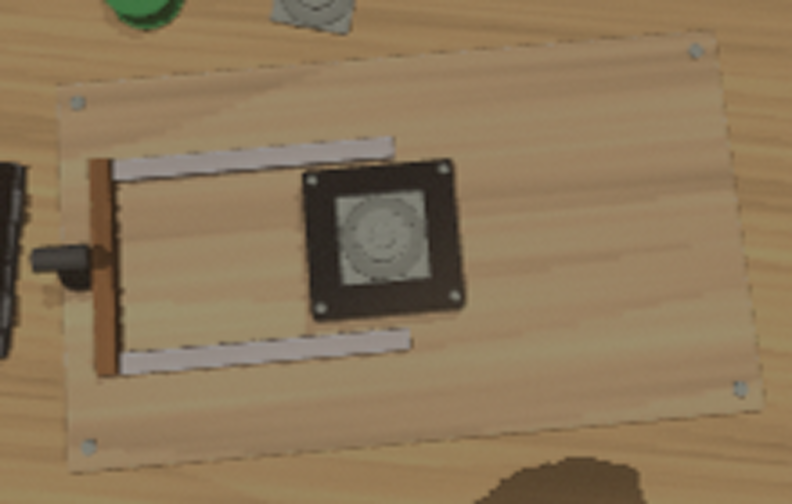

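The box is at y = 0.9 mm, square, with clear gaps to both rails. I'll continue to the stop.

Run:
```python
from h import *
q=quat(0,True); y=0.3
bot.goto([*tcp(10,y,0,92),150],q)
bot.line_to([*tcp(10,y,0,92),41],feed=120)
bot.line_to([*tcp(10,y,0,66),41],feed=60)
print(bot.line_to([*tcp(125,y,0),41],feed=30,contact_N=12),bot.get_force())
print(bot.line_to([*tcp(144,y,0),41],feed=12,contact_N=5),bot.get_force(),tojig(bot.get_tool_pos()),bot.get_t())
p=tojig(bot.get_tool_pos())[0]
bot.line_to([*w(p-25,y),41],feed=60); bot.line_to([*w(p-30,y),150],feed=150)
bot.goto_joints([-1.261,0.342,1.524,0,1.275,-0.146])
s=snap('top','top6'); print(box(s),bot.get_t()); b=snap('side','side6')
c=cv2.resize(s['frame'][190:330,140:360],None,fx=3.6,fy=3.6,interpolation=cv2.INTER_CUBIC); cv2.imwrite('pics/c7.png',c[:,:,::-1])
c=cv2.resize(b['frame'][180:300,180:340],None,fx=5,fy=5,interpolation=cv2.INTER_CUBIC);cv2.imwrite('pics/c8.png',c[:,:,::-1])
```

```text
False [ 0.33988528 -1.85629407  0.17774208]
True [ 0.99421988 -1.37548686  1.68138563] (np.float64(77.10391857285212), np.float64(0.41565001586481826)) 29.7
[(array([141.8,   7.1]), array([117.1, 108.5]), np.float64(-0.42))] 33.35
```

View pics/c7.png

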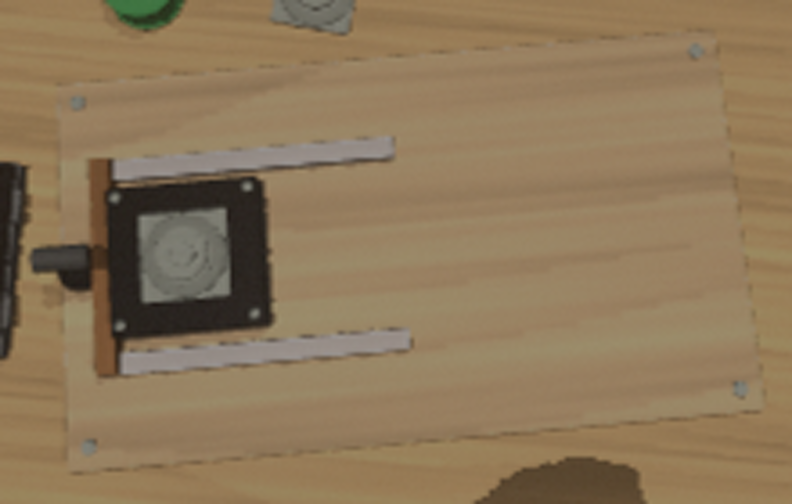

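View pics/c8.png

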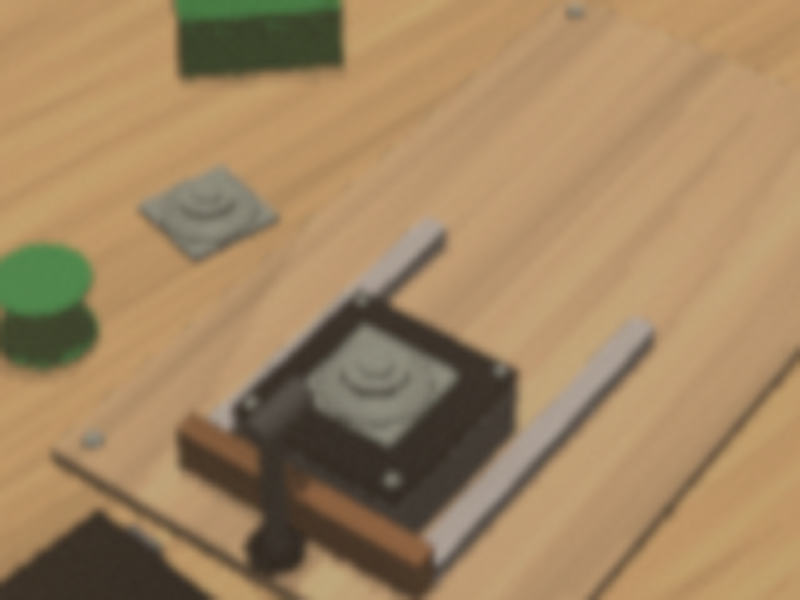

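Run:
```python
from h import *
s=load('top6')
def cen(P): 
    J=np.array([tojig(plane(s,140+(u+.5)/3.6-.5,190+(v+.5)/3.6-.5,57)) for u,v in P]); d=J[0]-J[1]; e=J[3]-J[2]; return J.mean(0),np.degrees([np.arctan2(d[1],d[0]),np.arctan2(e[1],e[0])])
print(cen([(312,180),(444,169),(455,296),(320,309)])); print(cen([(115,198),(247,187),(255,313),(120,326)]))
hsv=cv2.cvtColor(s['frame'],cv2.COLOR_RGB2HSV)
# stop: brown, top z=40 ; driver plate
m=(hsv[:,:,0]<12)&(hsv[:,:,1]>110)&(hsv[:,:,2]>60); m[:, :150]=0;m[:,185:]=0
for r in rects(m,s,40,50,2000): print(tojig(r[2][0]),r[2])
b=load('side6')
print('side',[np.round(tojig(plane(b,180+(u+.5)/5-.5,180+(v+.5)/5-.5,57)),1) for u,v in [(250,403),(362,299),(504,370),(392,480)]])
```

```text
(array([12.40941581,  0.33086383]), array([-0.25616702,  0.36301065]))
(array([140.75902583,   0.25788167]), array([-0.2575187 ,  0.36511722]))
side [array([181. , -40.5]), array([ 94.4, -40.3]), array([93.8, 43. ]), array([180.6,  41.1])]
```

Run:
```python
from h import *
bot.close_job(); print(bot.get_t())
```

```text
the job is handed in; nothing more can be done
the job is handed in; nothing more can be done
```

I pushed the speaker box down the lane until it met the end stop, then retracted the arm and handed the job in at about 33 s. No verdict was reported.

**What I did:** The box started at jig (-124, -7.5) mm, turned 9.6°. I pushed it from behind with the two open fingertips on a gentle arc until it was centred and square in front of the mouth. From there I pushed it straight in, with the tips about 35 mm above the bench, clear of the 27 mm rail tops. The last push stopped by itself on the 5 N contact trigger, right where the end stop should be.

**Last checks:**
- **Position:** the top view puts the box at x ≈ 140.8 mm and y ≈ 0.3 mm. It is square to within about 0.4°, with clear gaps to both rails.
- **Disagreement between views:** the side view gives x ≈ 137.5 mm, about 138.6 after its known offset. That is about the 2 mm calibration error, and both values are inside the 134–145 mm window.
- **Failed checks:** the automatic dark-colour box fit was unusable in the last image (it read y = 7.1 mm and an oversized box), because the end stop and its shadow ran into the mask. I used the lid screws instead. My colour mask for the end stop found nothing, so the contact trigger and the lid position are the evidence that the box is against it.
- **Bystanders:** the spool, spare speaker and parts case look unmoved in the images.

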